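# Load a tip case on the roller lane

## Task

Load the long, narrow pipette-tip case onto the sloped roller lane: set it down gently, lengthwise and upright, on the rollers in the high half of the lane, let go, and let it roll down by itself to the stop. Leave the flat square case where it is.

Things in the scene. Friction and masses are not known exactly. Their poses are not given: they have to be found in the camera images.
- tip_case: The pipette-tip case to load: a closed rigid plastic box 104 long (its x) x 56 wide (its y) x 60 high (its z), grey lower part, white upper part with a dark seam at 36 mm; about 0.22 kg, 0.15 to 0.31. Origin: centre of its underside. Stands upright on the worktop at the start; take it from above across its 56 mm width. Either end may go first.
- square_case: Bystander: a flat square case of the same plastics, 92 x 92 x 42 mm, too wide for the lane. Origin: centre of its underside.
- lane: Fixed roller lane, metal, 325 mm long. Origin: on the worktop under its middle; frame level, z up, x along the lane to its HIGH end, y across. Plane on the roller tops rises 6 degrees to +x: height 60 mm + 0.105 x. Side rails 76 mm apart, lips 15 mm above the rollers, 98 mm wide outside. Stop at the low end, face at x = -151 mm; a case against it has its origin at x = -98 mm.
- lane_load (a point): A good place to set the underside centre of the case: on the roller plane, 69 mm above the worktop, at x = +85 mm, y = 0 in the lane's frame, whose axes it shares (level). Rollers are 16 mm thick, 23 mm apart, and turn freely: a released case rolls off down the lane at once, and takes about 1 to 2 s to the stop.
Things that resemble listed ones, but are neither listed nor needed, are in the scene too. Leave any turquoise look-alike of the tip_case alone.

How it is judged:
By the outcome, as a careful person would: the job done as asked, in the order asked, and still so for the second after the job is handed in, with the robot touching nothing.
It also fails if it takes over 40 s, if anything falls off the work surface, if the arm or the gripper's body presses on something with over 40 N, if the wrist force passes 120 N, or if a joint passes its speed limit or range.

## Robot

A 6-joint arm with a two-finger parallel gripper is mounted at the origin on a cart in front of the work surface, level with it; the furniture and walls round the work are solid. World frame = base frame: x ahead of the robot, y to its left, z up, the work surface at z = 0. Lengths are in m, angles in degrees, forces in N, time in s.
With the tool pointing down it reaches from about 0.275 to 0.85 m from the base axis. Payload 5.2 kg.
Tool frame: the origin (TCP) lies between the finger pads; the fingertips stand 25 mm ahead of it and the grasp point (between the pads) lies 6 mm ahead of it (r.nose_length is the distance from the TCP to the fingertips, in m); z points along the fingers, y is the line along which they close (so a half turn about z gives the same grasp; the last joint's range is limited). The gripper opens to 85 mm and grips with 20 to 120 N. Pads are 22 mm wide; open, the fingers measure 114 mm over their backs; the gripper's body (76 mm by 85 mm) begins 54 mm behind the grasp point. The pads swing forward as they close: fully open they stand 13 mm farther back than shut.
Start: joints at [53.526, 14.817, 87.949, -0, 77.235, -11.62], TCP at [0.231, 0.499, 0.223] pointing down, gripper open.
Joint ranges: [-179.93, 179.93], [-52.35, 119.4], [10.71, 147.94], [-69.91, 249.91], [12.55, 155.21], [-178.61, 178.61]. Speed limits (degrees/s): [147.25, 147.25, 180, 180, 180, 180].

## Interface

Orientations are given as a 3x3 rotation matrix whose columns are the frame's x, y, z axes.
In Python, from workcell import r gives the robot as it stands.
- The arm moves only by the tool arm_command, never from a script. Its argument "steps" is a list of rows, each an object of numbers: "hand": the opening, from 0 (shut) to 1 (fully open); "dx", "dy", "dz": the shift along the tool's x, y, z each as a share of 0.4 m, from -1 to 1; "wx", "wy", "wz": the turn, a rotation vector about the tool's x, y, z each as a share of 60 degrees, from -1 to 1. A call has exactly 5 rows; each row is the pose to reach, as a shift and turn from the pose commanded when the call began, along the tool's axes at that moment; what a row does not reach only later rows make up. A row lasts 1/8 s, in which the tool goes at most 62.5 mm and 10.7 degrees, less where a joint would pass 70% of its speed; a pose out of reach is approached as far as the arm can. A call with a number of a shift or a turn outside -1 to 1 is refused whole. A call with a gripper value outside its range is refused whole. The fingers move at their own pace and stop on an object; the grip force is fixed at half the most. Time passes only in rows, so rows that repeat a pose let the fingers close, or fill a call up. It gives the time, the measured TCP pose, the force, the opening and the grip force at its end, in the units of the state.
- r.observe(): the state, without advancing time (a new reading comes with each control period).
- r.read_camera(name): name is "side" or "top"; returns a dict with "pixels" (420x560x3 uint8, red, green, blue), "depth" (420x560 float32, m along the optical axis (not along the pixel's ray), 0 where there is no reading), "vfov" (degrees; the focal length in pixels is half the picture's height over the tangent of half this angle, whatever the lens; pixels are square), "cx", "cy" (the principal point, pixels), "distortion" ([k1, k2, p1, p2, k3] as OpenCV has them; the pictures are not rectified), "pose" (4x4, takes a point from camera to world coordinates). Camera axes: x right, y down, z forward; pixel columns grow to the right and rows downward; lengths in m; the calibration is good to about 2 mm. A picture is of the moment at which its call begins.
- r.hand_in(): hands the job in; it is judged then, once.
The state is a dict: "t": time; "qpos": joint angles; "qd": joint speeds; "joint_efforts": joint torques, N m; "tool_pos": TCP position; "eef_rot": TCP orientation; "contact_force": force on the tool from outside, world axes, zero at the start; "ft_torque": the same for the moment, N m; "finger_gap": opening from 0.0 (shut) to 1.0 (fully open); "grasp_force": force on a finger pad.
Only numpy, scipy, OpenCV 4.12 (cv2) and the standard library are available. Lean on these libraries where they do the work, as an engineer would, in place of code of your own. Each camera call takes 0.05 s, during which the arm holds its last target. There are 200 camera calls.

## Working session

There is one attempt and no reset: what is moved stays moved. The work goes in short steps, Python scripts to look and compute and a tool call to move; the robot and the scene stay as the last step left them, time stands still between calls to the robot, and variables do not carry over. Pictures are saved under pics/ and viewed, at most 10 in all, crops included, and the job is handed in when it is done.

Besides the shell and the picture viewer there is one more tool, called after "Call:" as name(argument=value, ...), one argument or row to a line, values as JSON. arm_command: Moves the arm, as the interface text tells. Its arguments: {"type":"object","properties":{"steps":{"type":"array"}},"required":["steps"]}

```bash
mkdir -p pics; ls; cat > h.py <<'E'
import numpy as np, cv2
from workcell import r
def cam(n):
    c=r.read_camera(n); h,w=c['depth'].shape; f=h/2/np.tan(np.radians(c['vfov'])/2)
    K=np.array([[f,0,c['cx']],[0,f,c['cy']],[0,0,1.]])
    u,v=np.meshgrid(np.arange(w),np.arange(h))
    p=cv2.undistortPoints(np.stack([u,v],-1).reshape(-1,1,2).astype(np.float64),K,np.array(c['distortion'],float)).reshape(h,w,2)
    d=c['depth'][...,None]
    P=np.concatenate([p*d,d],-1)@c['pose'][:3,:3].T+c['pose'][:3,3]
    P[c['depth']==0]=np.nan
    return c['pixels'],P,c
E
python3 - <<'E'
from h import *
for n in('top','side'):
    im,P,c=cam(n); np.savez(n,im=im,P=P); cv2.imwrite(f'pics/{n}0.png',im[...,::-1]); print(n,c['pose'].round(3).tolist(),c['vfov'])
print(r.observe()['eef_rot'],r.observe()['t'])
E
```

```text
pics
top [[-0.008, -0.99, 0.14, 0.324], [-1.0, 0.007, -0.009, -0.117], [0.008, -0.14, -0.99, 1.346], [0.0, 0.0, 0.0, 1.0]] 43.168982319019435
side [[0.892, -0.162, 0.422, 0.093], [-0.451, -0.356, 0.818, -0.96], [0.018, -0.92, -0.391, 0.485], [0.0, 0.0, 0.0, 1.0]] 46.91274027942303
[[-9.07365840e-01  4.20340631e-01 -9.93037166e-04]
 [ 4.20341676e-01  9.07364878e-01 -1.36142909e-03]
 [ 3.28783082e-04 -1.65272916e-03 -9.99998580e-01]] 0.1
```

View pics/top0.png

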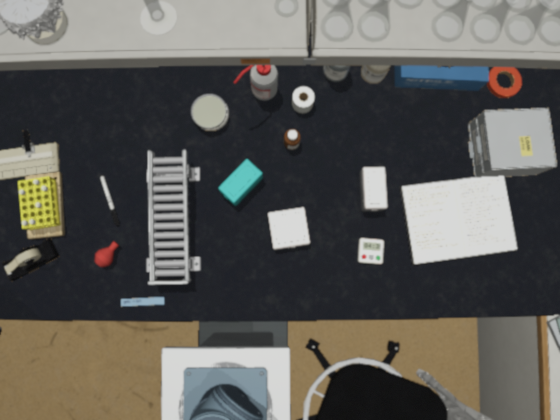

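View pics/side0.png

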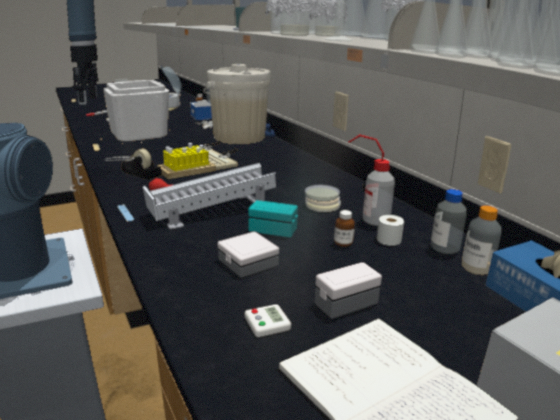

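The top view shows the tip case (white) at about (374,189), the square case at (289,228), the turquoise look-alike at (240,182) and the lane at about (168,217). In the side view the lane's far end at (265,180) looks like the high one. I'll measure them from the depth.

```bash
python3 - <<'E'
from h import *
d=np.load('top.npz'); im,P=d['im'],d['P']
def box(u0,u1,v0,v1,z0,z1):
    Q=P[v0:v1,u0:u1].reshape(-1,3); Q=Q[(Q[:,2]>z0)&(Q[:,2]<z1)]
    rc=cv2.minAreaRect((Q[:,:2]*1000).astype(np.float32)); print(len(Q),rc,np.median(Q,0).round(4)); return Q
print('table',np.nanmedian(P[250:300,260:340,2]))
for b in [(352,396,158,218,.05,.075),(262,318,200,255,.03,.055),(212,270,155,212,.03,.09),(140,205,145,292,.03,.15)]:box(*b)
# lane: rows
Q=P[145:292,140:205].reshape(-1,3)
for x in np.arange(.22,.62,.02):
    s=Q[(abs(Q[:,0]-x)<.01)&(Q[:,2]>.04)]
    if len(s): print(round(x,2),len(s),s[:,1].min().round(3),s[:,1].max().round(3),np.percentile(s[:,2],[5,50,95]).round(3))
# rail-based fit
s=Q[Q[:,2]>.055]
A=np.c_[s[:,:2],np.ones(len(s))];print(np.linalg.lstsq(A,s[:,2],rcond=None)[0])
for n in('top',):
  big=cv2.resize(im[140:300,130:410],None,fx=2.8,fy=2.8,interpolation=cv2.INTER_CUBIC); cv2.imwrite('pics/crop0.png',big[...,::-1])
E
```

```text
table 0.0003482579411895337
960 ((543.1859130859375, -374.54541015625), (104.79261779785156, 57.55894470214844), 1.0030758380889893) [ 0.5425 -0.3735  0.0606]
1384 ((446.330078125, -160.3126983642578), (93.9321517944336, 91.94527435302734), 8.401673316955566) [ 0.4451 -0.1597  0.0427]
1016 ((561.9613037109375, -40.93885040283203), (57.01103210449219, 105.27824401855469), 46.681907653808594) [ 0.5598 -0.0417  0.0601]
4033 ((472.9238586425781, 132.39340209960938), (326.063720703125, 96.96037292480469), 0.7184371948242188) [0.4695 0.1354 0.0616]
0.3 12 0.151 0.176 [0.072 0.075 0.078]
0.32 222 0.082 0.178 [0.053 0.071 0.078]
0.34 241 0.083 0.178 [0.041 0.046 0.061]
0.36 278 0.084 0.177 [0.042 0.047 0.062]
0.38 259 0.085 0.179 [0.044 0.05  0.064]
0.4 225 0.088 0.18 [0.046 0.053 0.068]
0.42 231 0.088 0.179 [0.047 0.055 0.069]
0.44 243 0.088 0.18 [0.049 0.057 0.071]
0.46 246 0.088 0.179 [0.05  0.058 0.074]
0.48 233 0.088 0.179 [0.053 0.06  0.077]
0.5 264 0.09 0.179 [0.054 0.062 0.077]
0.52 272 0.09 0.182 [0.056 0.064 0.079]
0.54 250 0.089 0.181 [0.059 0.068 0.083]
0.56 256 0.09 0.181 [0.06  0.07  0.084]
0.58 254 0.087 0.181 [0.057 0.071 0.086]
0.6 260 0.085 0.182 [0.06  0.072 0.088]
[0.03657298 0.01653454 0.04713755]
```

View pics/crop0.png

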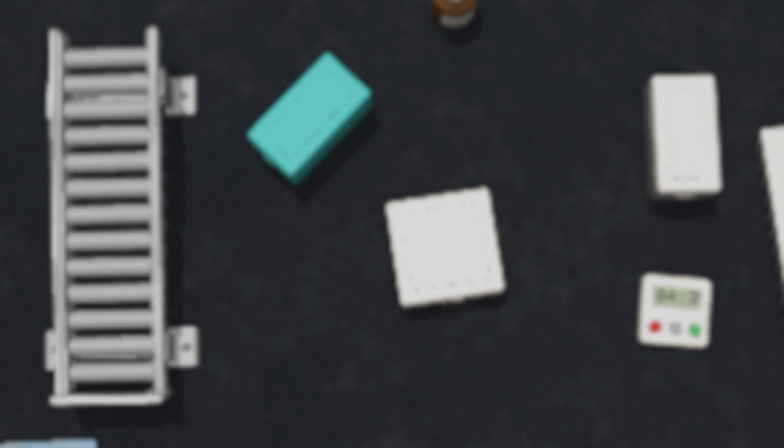

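Crop: the stop bar is at the lane's near end (bottom, y≈400), so +x of the lane points along world +x. The heights confirm this: about 46 mm rising to 72 mm. The sizes also match: tip case 105x57 with its top at 60.6 mm, lane 326x97. Estimated poses are tip case (0.543,-0.374), yaw 1°, and lane origin (0.473,0.132), yaw 0.7°.

```bash
cat >> h.py <<'E'
from scipy.spatial.transform import Rotation as Ro
def go(pos,yaw,tilt=0):
    """shares to reach pos; yaw of tool y minus 90; tilt: nose-up of +x end, deg"""
    o=r.observe(); R0=np.array(o['eef_rot']); p0=np.array(o['tool_pos'])
    R=(Ro.from_euler('z',yaw,degrees=True)*Ro.from_euler('y',-tilt,degrees=True)).as_matrix()@np.array([[-1,0,0],[0,1,0],[0,0,-1.]])
    d=R0.T@(np.array(pos)-p0)/.4; w=np.degrees(Ro.from_matrix(R0.T@R).as_rotvec())/60
    print('t',round(o['t'],2),'pos',p0.round(4),'q',np.round(o['qpos'],1),'F',np.round(o['contact_force'],1),'gap',round(o['finger_gap'],3),'g',round(o['grasp_force'],1)); print('d',d.round(4),'w',w.round(4))
E
python3 - <<'E'
from h import *
print(r.nose_length)
go([.335,.2,.2],1); go([.543,-.374,.16],1)
E
```

```text
0.025
t 0.1 pos [0.2309 0.4986 0.2217] q [ 53.5  14.9  88.   -0.   77.2 -11.6] F [ 0.3  0.1 -0.2] gap 0.993 g 0.0
d [-0.5501 -0.5679  0.0551] w [-0.0015 -0.0007 -0.4309]
t 0.1 pos [0.2309 0.4986 0.2217] q [ 53.5  14.9  88.   -0.   77.2 -11.6] F [ 0.3  0.1 -0.2] gap 0.993 g 0.0
d [-1.6251 -1.6513  0.1566] w [-0.0015 -0.0007 -0.4309]
```

Call:
arm_command(
  steps=[
    {"hand":1,"dx":-0.11,"dy":-0.114,"dz":0.01,"wx":0,"wy":0,"wz":-0.087},
    {"hand":1,"dx":-0.22,"dy":-0.228,"dz":0.02,"wx":0,"wy":0,"wz":-0.174},
    {"hand":1,"dx":-0.33,"dy":-0.342,"dz":0.03,"wx":0,"wy":0,"wz":-0.26},
    {"hand":1,"dx":-0.44,"dy":-0.456,"dz":0.04,"wx":0,"wy":0,"wz":-0.345},
    {"hand":1,"dx":-0.55,"dy":-0.568,"dz":0.055,"wx":0,"wy":0,"wz":-0.43},
  ],
)

```text
t: 0.72
tool_pos: [0.334, 0.2029, 0.2008]
eef_rot: [[-1.0, -0.02, 0.001], [-0.02, 1.0, 0.0], [-0.001, 0.0, -1.0]]
contact_force: [1.5, 0.0, 0.2]
finger_gap: 0.998
grasp_force: 0.0
```

```bash
python3 - <<'E'
from h import *
go([.435,-.09,.2],1); go([.543,-.374,.16],1)
E
```

```text
t 0.72 pos [0.334  0.2029 0.2008] q [ 14.8  -1.1 109.6  -0.   71.5 -76.3] F [1.5 0.  0.2] gap 0.998 g 0.0
d [-0.2379 -0.7373  0.0022] w [0.0001 0.0006 0.0025]
t 0.72 pos [0.334  0.2029 0.2008] q [ 14.8  -1.1 109.6  -0.   71.5 -76.3] F [1.5 0.  0.2] gap 0.998 g 0.0
d [-0.4935 -1.4526  0.1023] w [0.0001 0.0006 0.0025]
```

Call:
arm_command(
  steps=[
    {"hand":1,"dx":-0.05,"dy":-0.145,"dz":0,"wx":0,"wy":0,"wz":0},
    {"hand":1,"dx":-0.1,"dy":-0.29,"dz":0,"wx":0,"wy":0,"wz":0},
    {"hand":1,"dx":-0.15,"dy":-0.435,"dz":0,"wx":0,"wy":0,"wz":0},
    {"hand":1,"dx":-0.2,"dy":-0.58,"dz":0,"wx":0,"wy":0,"wz":0},
    {"hand":1,"dx":-0.245,"dy":-0.72,"dz":0,"wx":0,"wy":0,"wz":0},
  ],
)

```text
t: 1.35
tool_pos: [0.4367, -0.0837, 0.2008]
eef_rot: [[-1.0, -0.016, 0.0], [-0.016, 1.0, 0.0], [-0.0, 0.0, -1.0]]
contact_force: [1.5, -0.6, 0.4]
finger_gap: 0.999
grasp_force: 0.0
```

Call:
arm_command(
  steps=[
    {"hand":1,"dx":-0.05,"dy":-0.145,"dz":0,"wx":0,"wy":0,"wz":0},
    {"hand":1,"dx":-0.1,"dy":-0.29,"dz":0.02,"wx":0,"wy":0,"wz":0},
    {"hand":1,"dx":-0.15,"dy":-0.435,"dz":0.04,"wx":0,"wy":0,"wz":0},
    {"hand":1,"dx":-0.2,"dy":-0.58,"dz":0.06,"wx":0,"wy":0,"wz":0},
    {"hand":1,"dx":-0.245,"dy":-0.72,"dz":0.1,"wx":0,"wy":0,"wz":0},
  ],
)

```text
t: 1.98
tool_pos: [0.5399, -0.3702, 0.1607]
eef_rot: [[-1.0, -0.016, 0.001], [-0.016, 1.0, -0.0], [-0.001, -0.0, -1.0]]
contact_force: [1.1, -0.2, 0.8]
finger_gap: 0.999
grasp_force: 0.0
```

```bash
python3 - <<'E'
from h import *
go([.543,-.374,.09],1);go([.543,-.374,.048],1)
E
```

```text
t 1.98 pos [ 0.5399 -0.3702  0.1607] q [ -44.2   27.9   77.4    0.    74.7 -135.1] F [ 1.1 -0.2  0.8] gap 0.999 g 0.0
d [-0.0075 -0.0094  0.1767] w [-0.0005  0.0007 -0.0013]
t 1.98 pos [ 0.5399 -0.3702  0.1607] q [ -44.2   27.9   77.4    0.    74.7 -135.1] F [ 1.1 -0.2  0.8] gap 0.999 g 0.0
d [-0.0074 -0.0094  0.2817] w [-0.0005  0.0007 -0.0013]
```

Call:
arm_command(
  steps=[
    {"hand":1,"dz":0.02},
    {"hand":1,"dz":0.04},
    {"hand":1,"dz":0.05},
    {"hand":1,"dz":0.05},
    {"hand":1,"dz":0.05},
  ],
)

```text
invalid input at $.steps[0]: expected keys hand, dx, dy, dz, wx, wy, wz
```

```bash
python3 - <<'E'
from h import *
go([.543,-.374,.048],1)
im,P,c=cam('side'); cv2.imwrite('pics/s1.png',cv2.resize(im[170:350,200:440],None,fx=3,fy=3)[...,::-1])
E
```

```text
t 1.98 pos [ 0.5399 -0.3702  0.1607] q [ -44.2   27.9   77.4    0.    74.7 -135.1] F [ 1.1 -0.2  0.8] gap 0.999 g 0.0
d [-0.0074 -0.0094  0.2817] w [-0.0005  0.0007 -0.0013]
```

View pics/s1.png

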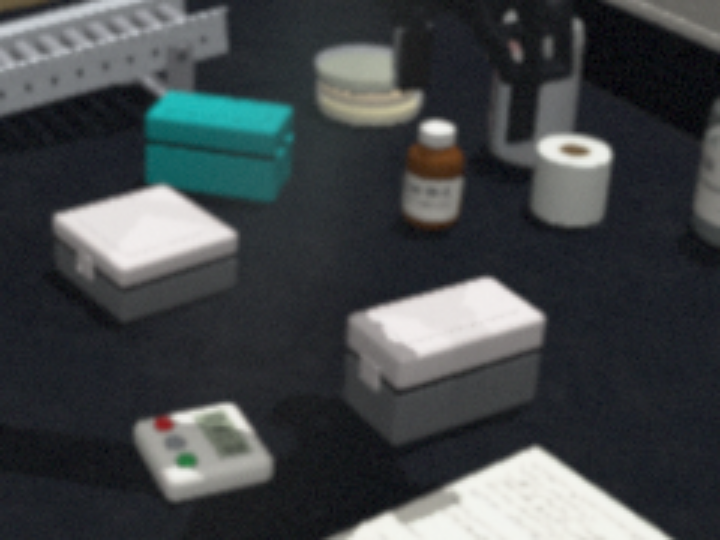

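Crop: the tip case is upright with its top around (445,320). The open fingertips show at about (410,90) and (520,140). Before descending I'll check that against the expected projection.

```bash
python3 - <<'E'
from h import *
im,P,c=cam('side'); h,w=c['depth'].shape; f=h/2/np.tan(np.radians(c['vfov'])/2)
K=np.array([[f,0,c['cx']],[0,f,c['cy']],[0,0,1.]]); T=np.linalg.inv(c['pose'])
pts=np.array([[.54,-.32,.148],[.54,-.42,.148],[.54,-.37,.16],[.543,-.374,.06]])
q=cv2.projectPoints(pts,cv2.Rodrigues(T[:3,:3])[0],T[:3,3],K,np.array(c['distortion'],float))[0][:,0]
print(((q-[200,170])*3).round())
for (u,v) in [(337,195),(373,210),(348,277)]: print(P[v,u].round(3))
d=np.load('side.npz')
Q=P[230:320,300:400].reshape(-1,3);Q=Q[(Q[:,2]>.055)&(Q[:,2]<.07)];print(len(Q),cv2.minAreaRect((Q[:,:2]*1000).astype(np.float32)))
m=np.isfinite(P[...,2])&(P[...,2]>.1)&(abs(P[...,0]-.54)<.08)&(abs(P[...,1]+.37)<.1);print(P[m].min(0),P[m].max(0))
E
```

```text
[[404. 141.]
 [508. 210.]
 [455. 154.]
 [449. 313.]]
[ 0.531 -0.335  0.196]
[ 0.533 -0.43   0.205]
[ 0.533 -0.383  0.062]
1094 ((539.5869750976562, -375.02618408203125), (105.08746337890625, 59.36388397216797), 0.7200448513031006)
[ 0.46017925 -0.45298609  0.17763827] [ 0.60929577 -0.30277919  0.51033303]
```

The fingertips look about 30 mm higher than expected, so I'll descend a little, let it settle, and check again.

Call:
arm_command(
  steps=[
    {"hand":1,"dx":0,"dy":0,"dz":0.03,"wx":0,"wy":0,"wz":0},
    {"hand":1,"dx":0,"dy":0,"dz":0.06,"wx":0,"wy":0,"wz":0},
    {"hand":1,"dx":0,"dy":0,"dz":0.075,"wx":0,"wy":0,"wz":0},
    {"hand":1,"dx":0,"dy":0,"dz":0.075,"wx":0,"wy":0,"wz":0},
    {"hand":1,"dx":0,"dy":0,"dz":0.075,"wx":0,"wy":0,"wz":0},
  ],
)

```text
t: 2.7
tool_pos: [0.5396, -0.3678, 0.1317]
eef_rot: [[-1.0, -0.017, 0.001], [-0.017, 1.0, -0.001], [-0.001, -0.001, -1.0]]
contact_force: [-0.1, -0.8, 0.6]
finger_gap: 1.002
grasp_force: 0.0
```

```bash
python3 - <<'E'
from h import *
go([.543,-.374,.048],1)
im,P,c=cam('side'); cv2.imwrite('pics/s2.png',cv2.resize(cv2.convertScaleAbs(im[130:330,250:450],alpha=1.6,beta=30),None,fx=3,fy=3)[...,::-1])
for lo,hi in((-.36,-.29),(-.46,-.4)):
    m=np.isfinite(P[...,2])&(P[...,2]>.065)&(abs(P[...,0]-.54)<.06)&(P[...,1]>lo)&(P[...,1]<hi);print(np.sort(P[m][:,2])[:8].round(3)); v,u=np.where(m);k=np.argsort(P[m][:,2])[:5];print(u[k],v[k],P[m][k].round(3))
E
```

```text
t 2.7 pos [ 0.5396 -0.3678  0.1317] q [ -44.    29.    79.8    0.    71.1 -135. ] F [-0.1 -0.8  0.6] gap 1.002 g 0.0
d [-0.0082 -0.0156  0.2093] w [-0.0008  0.0008 -0.0004]
[0.153 0.154 0.154 0.154 0.154 0.155 0.155 0.155]
[338 333 332 339 334] [215 216 216 214 216] [[ 0.543 -0.325  0.153]
 [ 0.532 -0.326  0.154]
 [ 0.531 -0.325  0.154]
 [ 0.546 -0.324  0.154]
 [ 0.533 -0.328  0.154]]
[0.155 0.155 0.155 0.155 0.155 0.156 0.156 0.156]
[372 364 365 370 371] [234 236 236 235 234] [[ 0.548 -0.415  0.155]
 [ 0.532 -0.416  0.155]
 [ 0.533 -0.417  0.155]
 [ 0.543 -0.417  0.155]
 [ 0.546 -0.415  0.155]]
```

View pics/s2.png

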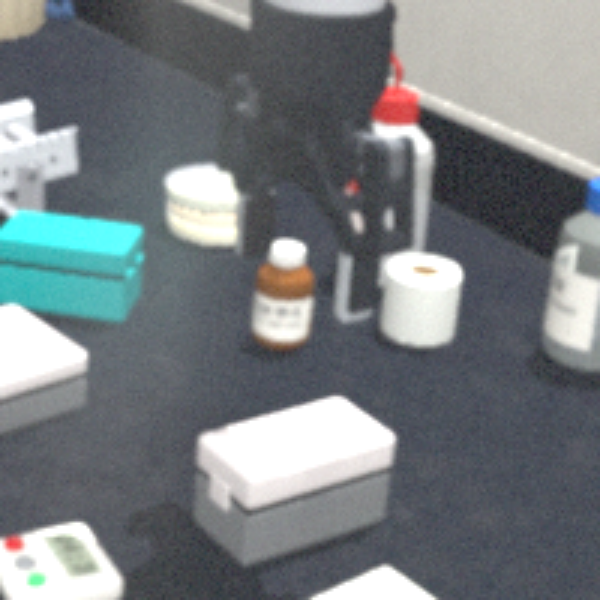

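Crop: the fingers end at about (255,255) and (365,310). Depth puts those tips at z≈0.154, although the reported TCP is 0.132. I'll check whether the depth just below the tips is missing (dark pads) or is really worktop.

```bash
python3 - <<'E'
from h import *
im,P,c=cam('side')
for u,v0 in((336,205),(369,222)):
    for v in range(v0,v0+36,3): print(u,v,P[v,u].round(3),c['depth'][v,u].round(3),im[v,u])
im,P,c=cam('top')
m=np.isfinite(P[...,2])&(P[...,2]>.09)&(P[...,2]<.5)&(abs(P[...,0]-.54)<.1)&(abs(P[...,1]+.37)<.1)
print(m.sum(),np.percentile(P[m],[0,5,50,100],axis=0).round(3) if m.any() else '')
o=r.observe();print(o['tool_pos'],o['qpos'],{k:np.round(o[k],2) for k in o if k in('joint_efforts','ft_torque')})
print([a for a in dir(r) if a[0]!='_'])
E
```

```text
336 205 [ 0.537 -0.325  0.173] 0.828 [22 26 27]
336 208 [ 0.537 -0.326  0.168] 0.83 [24 27 29]
336 211 [ 0.536 -0.328  0.163] 0.83 [27 28 26]
336 214 [ 0.537 -0.327  0.157] 0.833 [30 29 32]
336 217 [ 0.74 -0.04 -0.  ] 1.215 [31 34 38]
336 220 [ 0.731 -0.053 -0.001] 1.201 [68 46 34]
336 223 [ 0.653 -0.165  0.051] 1.056 [59 37 29]
336 226 [ 0.654 -0.165  0.044] 1.059 [56 43 32]
336 229 [ 0.651 -0.17   0.039] 1.056 [102  98  95]
336 232 [ 0.649 -0.173  0.034] 1.054 [88 88 87]
336 235 [ 0.65  -0.172  0.026] 1.059 [104 103 100]
336 238 [ 0.65  -0.173  0.019] 1.061 [121 119 114]
369 222 [ 0.531 -0.425  0.183] 0.74 [17 16 21]
369 225 [ 0.533 -0.424  0.177] 0.744 [20 23 27]
369 228 [ 0.533 -0.425  0.172] 0.746 [23 24 29]
369 231 [ 0.533 -0.425  0.168] 0.747 [25 28 28]
369 234 [ 0.541 -0.417  0.157] 0.761 [69 73 75]
369 237 [ 0.744 -0.171  0.001] 1.109 [38 42 47]
369 240 [ 0.736 -0.182 -0.   ] 1.097 [25 27 35]
369 243 [ 0.723 -0.199  0.002] 1.077 [31 31 38]
369 246 [ 0.716 -0.209  0.001] 1.066 [32 35 40]
369 249 [ 0.707 -0.221  0.001] 1.053 [32 37 41]
369 252 [ 0.699 -0.232  0.001] 1.04 [34 35 40]
369 255 [ 0.69  -0.243  0.001] 1.027 [30 34 37]
1515 [[ 0.442 -0.443  0.158]
 [ 0.492 -0.376  0.217]
 [ 0.521 -0.338  0.36 ]
 [ 0.595 -0.28   0.5  ]]
[ 0.53952644 -0.3680903   0.1316118 ] [-4.40697676e+01  2.90472541e+01  7.97572474e+01 -1.93313052e-03
  7.11267592e+01 -1.35027327e+02] {'joint_efforts': array([  0.07, -57.18, -27.72,   0.  ,  -0.  ,   0.  ]), 'ft_torque': array([ 0.03,  0.  , -0.05])}
['IKError', 'hand_in', 'nose_length', 'observe', 'read_camera']
```

The tips really are about 23 mm above the reported TCP height, so x and y agree and the height does not. I'll centre on the case, come down part way and measure the tips again.

Call:
arm_command(
  steps=[
    {"hand":1,"dx":-0.006,"dy":-0.016,"dz":0.03,"wx":0,"wy":0,"wz":0},
    {"hand":1,"dx":-0.006,"dy":-0.016,"dz":0.07,"wx":0,"wy":0,"wz":0},
    {"hand":1,"dx":-0.006,"dy":-0.016,"dz":0.11,"wx":0,"wy":0,"wz":0},
    {"hand":1,"dx":-0.006,"dy":-0.016,"dz":0.14,"wx":0,"wy":0,"wz":0},
    {"hand":1,"dx":-0.006,"dy":-0.016,"dz":0.14,"wx":0,"wy":0,"wz":0},
  ],
)

```text
t: 3.48
tool_pos: [0.5409, -0.3735, 0.073]
eef_rot: [[-1.0, -0.017, -0.002], [-0.017, 1.0, 0.002], [0.002, 0.002, -1.0]]
contact_force: [0.1, -0.6, -0.1]
finger_gap: 1.001
grasp_force: 0.0
```

```bash
cat >> h.py <<'E'
def tips(P,x,y,zmin):
    for nm,lo,hi in(('L',y+.032,y+.075),('R',y-.075,y-.032)):
        m=np.isfinite(P[...,2])&(P[...,2]>zmin)&(abs(P[...,0]-x)<.03)&(P[...,1]>lo)&(P[...,1]<hi); z=P[m]
        if len(z): print(nm,len(z),'zmin',np.percentile(z[:,2],[0,2]).round(3),'y',np.median(z[z[:,2]<z[:,2].min()+.02][:,1]).round(4),'x',np.percentile(z[z[:,2]<z[:,2].min()+.02][:,0],[5,95]).round(3))
E
python3 - <<'E'
from h import *
go([.543,-.374,.048],1)
im,P,c=cam('side'); tips(P,.543,-.374,.066)
E
```

```text
t 3.48 pos [ 0.5409 -0.3735  0.073 ] q [ -44.3   32.7   82.4   -0.    65.1 -135.3] F [ 0.1 -0.6 -0.1] gap 1.001 g 0.0
d [-0.0053 -0.0014  0.0626] w [ 0.0022 -0.0022 -0.0009]
L 757 zmin [0.095 0.1  ] y -0.3304 x [0.528 0.548]
R 4622 zmin [0.095 0.111] y -0.4246 x [0.529 0.546]
```

The offset is constant (tips = reported z + 22 mm). I want the open tips at about z = 0.030, so I descend 0.065 m.

Call:
arm_command(
  steps=[
    {"hand":1,"dx":-0.003,"dy":-0.001,"dz":0.035,"wx":0,"wy":0,"wz":0},
    {"hand":1,"dx":-0.003,"dy":-0.001,"dz":0.07,"wx":0,"wy":0,"wz":0},
    {"hand":1,"dx":-0.003,"dy":-0.001,"dz":0.105,"wx":0,"wy":0,"wz":0},
    {"hand":1,"dx":-0.003,"dy":-0.001,"dz":0.135,"wx":0,"wy":0,"wz":0},
    {"hand":1,"dx":-0.003,"dy":-0.001,"dz":0.135,"wx":0,"wy":0,"wz":0},
  ],
)

```text
t: 4.15
tool_pos: [0.5422, -0.374, 0.0193]
eef_rot: [[-1.0, -0.016, -0.002], [-0.016, 1.0, 0.002], [0.002, 0.002, -1.0]]
contact_force: [0.6, -0.3, -0.6]
finger_gap: 1.001
grasp_force: 0.0
```

```bash
python3 - <<'E'
from h import *
go([.543,-.374,.048],1)
im,P,c=cam('side'); cv2.imwrite('pics/s3.png',cv2.resize(cv2.convertScaleAbs(im[130:330,250:450],alpha=1.6,beta=30),None,fx=3,fy=3)[...,::-1])
tips(P,.543,-.379,.012)
E
```

```text
t 4.15 pos [ 0.5422 -0.374   0.0193] q [ -44.3   36.2   84.7    0.    59.2 -135.2] F [ 0.6 -0.3 -0.6] gap 1.001 g 0.0
d [-0.002   0.0001 -0.0718] w [ 0.0019 -0.0019 -0.001 ]
L 946 zmin [0.047 0.052] y -0.3308 x [0.528 0.549]
R 3156 zmin [0.014 0.054] y -0.4536 x [0.55 0.55]
```

View pics/s3.png

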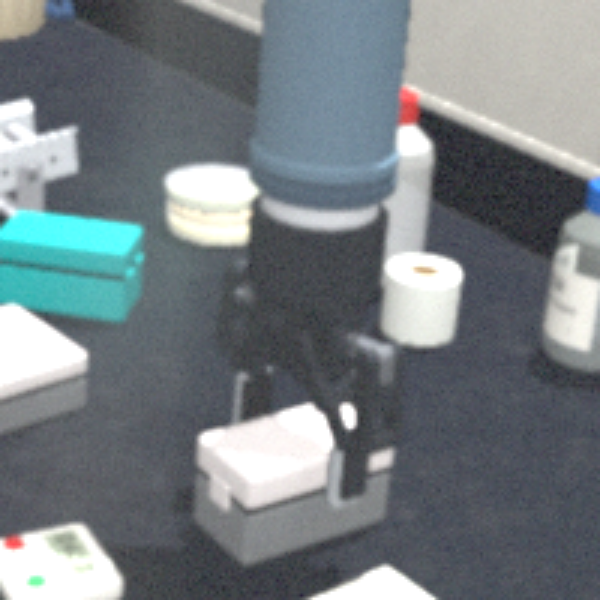

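The picture shows the fingers straddling the case. The near fingertip is at about (350,500) and the gripper body is well clear above. I'll go down 11 mm more and close.

Call:
arm_command(
  steps=[
    {"hand":1,"dx":0,"dy":0,"dz":0.015,"wx":0,"wy":0,"wz":0},
    {"hand":1,"dx":0,"dy":0,"dz":0.027,"wx":0,"wy":0,"wz":0},
    {"hand":1,"dx":0,"dy":0,"dz":0.027,"wx":0,"wy":0,"wz":0},
    {"hand":0.5,"dx":0,"dy":0,"dz":0.027,"wx":0,"wy":0,"wz":0},
    {"hand":0.4,"dx":0,"dy":0,"dz":0.027,"wx":0,"wy":0,"wz":0},
  ],
)

```text
t: 4.82
tool_pos: [0.5433, -0.3749, 0.0108]
eef_rot: [[-1.0, -0.017, 0.001], [-0.017, 1.0, -0.001], [-0.001, -0.001, -1.0]]
contact_force: [1.2, -0.6, -1.1]
finger_gap: 0.652
grasp_force: 63.8
```

Call:
arm_command(
  steps=[
    {"hand":0.3,"dx":0,"dy":0,"dz":0,"wx":0,"wy":0,"wz":0},
    {"hand":0,"dx":0,"dy":0,"dz":0,"wx":0,"wy":0,"wz":0},
    {"hand":0,"dx":0,"dy":0,"dz":0,"wx":0,"wy":0,"wz":0},
    {"hand":0,"dx":0,"dy":0,"dz":0,"wx":0,"wy":0,"wz":0},
    {"hand":0,"dx":0,"dy":0,"dz":0,"wx":0,"wy":0,"wz":0},
  ],
)

```text
t: 5.45
tool_pos: [0.5433, -0.3749, 0.0106]
eef_rot: [[-1.0, -0.017, 0.001], [-0.017, 1.0, -0.001], [-0.001, -0.001, -1.0]]
contact_force: [1.3, 0.1, 4.1]
finger_gap: 0.644
grasp_force: 64.5
```

```bash
python3 - <<'E'
from h import *
go([.543,-.374,.12],1)
im,P,c=cam('side'); tips(P,.543,-.374,.008)
for u in range(352,372,3):
  col=P[:,u]; k=np.where((abs(col[:,0]-.54)<.03)&(col[:,1]<-.405)&(col[:,1]>-.44)&(col[:,2]<.12))[0]; print(u,k.max() if len(k) else '',P[k.max(),u].round(3) if len(k) else '')
E
```

```text
t 5.45 pos [ 0.5433 -0.3749  0.0106] q [ -44.3   36.8   85.     0.    58.1 -135.2] F [1.3 0.1 4.1] gap 0.644 g 64.5
d [ 0.0004  0.0022 -0.2735] w [-0.0005  0.0006 -0.0009]
L 680 zmin [0.055 0.07 ] y -0.3391 x [0.527 0.549]
R 4399 zmin [0.023 0.042] y -0.4134 x [0.531 0.548]
352 327 [ 0.511 -0.436 -0.001]
355 327 [ 0.515 -0.44   0.001]
358 326 [ 0.523 -0.437 -0.002]
361 325 [ 0.528 -0.438 -0.001]
364 324 [ 0.534 -0.439  0.   ]
367 323 [ 0.54  -0.439  0.   ]
370 322 [ 0.547 -0.438 -0.   ]
```

Gripped: the gap of 54.7 mm is about the case width, with 64 N on the pads and the tips at about 23 mm. Lifting.

Call:
arm_command(
  steps=[
    {"hand":0,"dx":0,"dy":0,"dz":-0.05,"wx":0,"wy":0,"wz":0},
    {"hand":0,"dx":0,"dy":0,"dz":-0.13,"wx":0,"wy":0,"wz":0},
    {"hand":0,"dx":0,"dy":0,"dz":-0.22,"wx":0,"wy":0,"wz":0},
    {"hand":0,"dx":0,"dy":0,"dz":-0.31,"wx":0,"wy":0,"wz":0},
    {"hand":0,"dx":0,"dy":0,"dz":-0.375,"wx":0,"wy":0,"wz":0},
  ],
)

```text
t: 6.12
tool_pos: [0.5427, -0.3746, 0.1608]
eef_rot: [[-1.0, -0.017, -0.001], [-0.017, 1.0, 0.0], [0.001, 0.0, -1.0]]
contact_force: [0.3, 0.1, -2.2]
finger_gap: 0.647
grasp_force: 63.9
```

```bash
python3 - <<'E'
from h import *
go([.55,-.13,.16],.7,0); go([.558,.1335,.13],.7,6)
E
```

```text
t 6.12 pos [ 0.5427 -0.3746  0.1608] q [ -44.3   28.4   76.5   -0.    75.1 -135.2] F [ 0.3  0.1 -2.2] gap 0.647 g 63.9
d [-0.0284  0.611   0.0021] w [ 0.0002 -0.0005  0.0041]
t 6.12 pos [ 0.5427 -0.3746  0.1608] q [ -44.3   28.4   76.5   -0.    75.1 -135.2] F [ 0.3  0.1 -2.2] gap 0.647 g 63.9
d [-0.0593  1.2694  0.0773] w [ 0.0004 -0.1005  0.0041]
```

Call:
arm_command(
  steps=[
    {"hand":0,"dx":-0.003,"dy":0.09,"dz":0,"wx":0,"wy":0,"wz":0},
    {"hand":0,"dx":-0.01,"dy":0.22,"dz":0,"wx":0,"wy":0,"wz":0},
    {"hand":0,"dx":-0.016,"dy":0.36,"dz":0,"wx":0,"wy":0,"wz":0},
    {"hand":0,"dx":-0.022,"dy":0.5,"dz":0,"wx":0,"wy":0,"wz":0},
    {"hand":0,"dx":-0.028,"dy":0.64,"dz":0,"wx":0,"wy":0,"wz":0},
  ],
)

```text
t: 6.75
tool_pos: [0.549, -0.1166, 0.1591]
eef_rot: [[-1.0, -0.016, -0.002], [-0.016, 1.0, 0.001], [0.002, 0.001, -1.0]]
contact_force: [0.5, -0.4, -2.1]
finger_gap: 0.65
grasp_force: 64.0
```

Call:
arm_command(
  steps=[
    {"hand":0,"dx":-0.006,"dy":0.14,"dz":0,"wx":0,"wy":-0.02,"wz":0},
    {"hand":0,"dx":-0.012,"dy":0.28,"dz":0,"wx":0,"wy":-0.04,"wz":0},
    {"hand":0,"dx":-0.018,"dy":0.42,"dz":0,"wx":0,"wy":-0.06,"wz":0},
    {"hand":0,"dx":-0.025,"dy":0.54,"dz":0,"wx":0,"wy":-0.08,"wz":0},
    {"hand":0,"dx":-0.032,"dy":0.62,"dz":0,"wx":0,"wy":-0.1,"wz":0},
  ],
)

```text
t: 7.38
tool_pos: [0.5574, 0.1319, 0.1591]
eef_rot: [[-0.995, -0.018, 0.103], [-0.018, 1.0, 0.002], [-0.103, 0.0, -0.995]]
contact_force: [0.1, -0.5, -1.9]
finger_gap: 0.651
grasp_force: 64.1
```

Call:
arm_command(
  steps=[
    {"hand":0,"dx":0,"dy":0,"dz":0,"wx":0,"wy":0,"wz":0},
    {"hand":0,"dx":0,"dy":0,"dz":0,"wx":0,"wy":0,"wz":0},
    {"hand":0,"dx":0,"dy":0,"dz":0,"wx":0,"wy":0,"wz":0},
    {"hand":0,"dx":0,"dy":0,"dz":0,"wx":0,"wy":0,"wz":0},
    {"hand":0,"dx":0,"dy":0,"dz":0,"wx":0,"wy":0,"wz":0},
  ],
)

```text
t: 8.0
tool_pos: [0.5588, 0.1289, 0.1601]
eef_rot: [[-0.994, -0.015, 0.104], [-0.015, 1.0, 0.002], [-0.104, -0.0, -0.995]]
contact_force: [0.5, -0.2, -1.0]
finger_gap: 0.65
grasp_force: 64.2
```

```bash
python3 - <<'E'
from h import *
go([.558,.1335,.1],.7,6)
im,P,c=cam('side'); cv2.imwrite('pics/s4.png',cv2.resize(cv2.convertScaleAbs(im[60:260,120:320],alpha=1.5,beta=20),None,fx=3,fy=3)[...,::-1])
# -y side face of the held case: points in region
m=np.isfinite(P[...,2])&(abs(P[...,0]-.55)<.08)&(P[...,1]>.06)&(P[...,1]<.19)&(P[...,2]>.11)&(P[...,2]<.25)
Q=P[m]; I=im[m].astype(int)
f=Q[(abs(Q[:,1]-.105)<.012)&(I.mean(1)>60)]; print(len(f), np.percentile(f,[1,50,99],axis=0).round(3))
A=np.c_[f[:,0],np.ones(len(f))]; print('yaw',np.degrees(np.arctan(np.linalg.lstsq(A,f[:,1],rcond=None)[0][0])))
for x in np.arange(.5,.62,.01):
    s=f[abs(f[:,0]-x)<.005]
    if len(s): print(x.round(2),len(s),np.percentile(s[:,2],[2,98]).round(4))
E
```

```text
t 8.0 pos [0.5588 0.1289 0.1601] q [  1.9  16.4  95.2  -0.1  62.4 -88.9] F [ 0.5 -0.2 -1. ] gap 0.65 g 64.2
d [0.0174 0.0115 0.1493] w [ 0.0003 -0.0001  0.003 ]
771 [[0.501 0.094 0.15 ]
 [0.542 0.101 0.182]
 [0.602 0.116 0.214]]
yaw -0.4912940365908766
0.5 41 [0.1635 0.2039]
0.51 96 [0.1473 0.2056]
0.52 91 [0.151  0.2068]
0.53 91 [0.1522 0.2077]
0.54 98 [0.1548 0.2207]
0.55 43 [0.1543 0.2055]
0.56 23 [0.1563 0.1769]
0.57 63 [0.1558 0.2091]
0.58 74 [0.1579 0.2121]
0.59 86 [0.1603 0.2139]
0.6 64 [0.1604 0.2147]
0.61 1 [0.1646 0.1646]
```

View pics/s4.png

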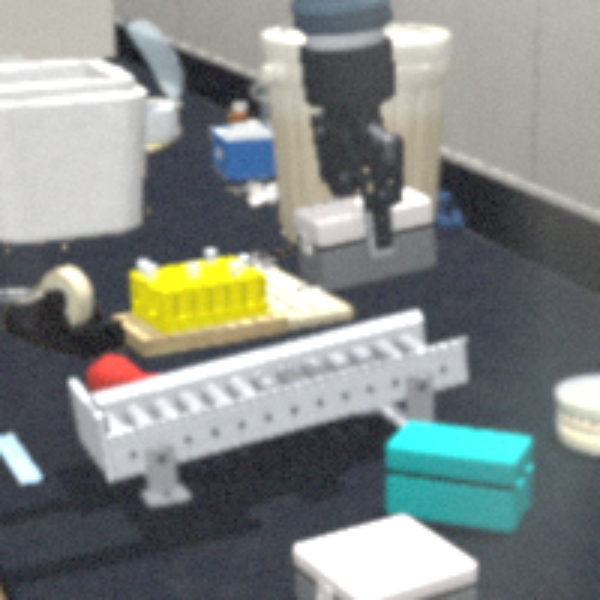

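The case is held upright and tilted about 6–7°, the right way, above the lane's high end. I'll refine the lane's axis from the rail lips in both views before lowering.

```bash
python3 - <<'E'
from h import *
for n in('top','side'):
    P=np.load(n+'.npz')['P'].reshape(-1,3); pl=.06+.105*(P[:,0]-.473)
    h=P[:,2]-pl
    m=(abs(P[:,0]-.473)<.14)&(abs(P[:,1]-.133)<.06)&(h>.010)&(h<.022); Q=P[m]
    for s,nm in((1,'L'),(-1,'R')):
        q=Q[s*(Q[:,1]-.133)>.025]; a=np.polyfit(q[:,0]-.558,q[:,1],1); print(n,nm,len(q),'y@.558',a[1].round(4),'yaw',np.degrees(a[0]).round(2),'lip h',np.percentile(h[m],90).round(4))
    rr=(abs(P[:,0]-.5)<.11)&(abs(P[:,1]-.133)<.03)&(h<.01)&(h>-.012); b=np.polyfit(P[rr][:,0]-.473,P[rr][:,2],1); print('roller slope',b, 'top pct',np.percentile(h[rr],[50,90,98]).round(4))
E
```

```text
top L 354 y@.558 0.1774 yaw 1.03 lip h 0.0168
top R 266 y@.558 0.0928 yaw 1.17 lip h 0.0168
roller slope [0.10122086 0.05841132] top pct [-0.0016  0.0021  0.004 ]
side L 235 y@.558 0.1769 yaw 0.79 lip h 0.0145
side R 183 y@.558 0.0894 yaw 1.03 lip h 0.0145
roller slope [0.10029924 0.05715406] top pct [-0.0023 -0.0002  0.0008]
```

```bash
python3 - <<'E'
from h import *
go([.560,.134,.092],1,6); go([.560,.134,.080],1,6)
E
```

```text
t 8.05 pos [0.5588 0.1291 0.1601] q [  1.9  16.4  95.2  -0.1  62.3 -88.9] F [-0.1  0.9 -1.6] gap 0.647 g 64.2
d [0.0146 0.0123 0.1698] w [-0.0002  0.     -0.0017]
t 8.05 pos [0.5588 0.1291 0.1601] q [  1.9  16.4  95.2  -0.1  62.3 -88.9] F [-0.1  0.9 -1.6] gap 0.647 g 64.2
d [0.0177 0.0123 0.1996] w [-0.0002  0.     -0.0017]
```

Call:
arm_command(
  steps=[
    {"hand":0,"dx":0.005,"dy":0.012,"dz":0.05,"wx":0,"wy":0,"wz":0},
    {"hand":0,"dx":0.01,"dy":0.012,"dz":0.1,"wx":0,"wy":0,"wz":0},
    {"hand":0,"dx":0.0145,"dy":0.012,"dz":0.14,"wx":0,"wy":0,"wz":0},
    {"hand":0,"dx":0.0145,"dy":0.012,"dz":0.165,"wx":0,"wy":0,"wz":0},
    {"hand":0,"dx":0.0145,"dy":0.012,"dz":0.165,"wx":0,"wy":0,"wz":0},
  ],
)

```text
t: 8.68
tool_pos: [0.5594, 0.1343, 0.0932]
eef_rot: [[-0.995, -0.016, 0.103], [-0.016, 1.0, 0.002], [-0.103, -0.0, -0.995]]
contact_force: [0.6, -0.2, -1.4]
finger_gap: 0.65
grasp_force: 64.2
```

```bash
python3 - <<'E'
from h import *
go([.560,.134,.080],1,6)
for n in('side','top'):
    im,P,c=cam(n); I=im.astype(int).mean(2); h=P[...,2]-(.06+.105*(P[...,0]-.473))
    if n=='side':
        cv2.imwrite('pics/s5.png',cv2.resize(cv2.convertScaleAbs(im[100:240,140:300],alpha=1.5,beta=20),None,fx=4,fy=4)[...,::-1])
        m=(abs(P[...,1]-.106)<.008)&(abs(P[...,0]-.558)<.06)&(h>.017)&(h<.085)&(I>60);Q=P[m];print('face y',np.median(Q[:,1]).round(4),np.percentile(Q[:,0],[1,99]).round(3),'top h',np.percentile(h[m],[95,99]).round(4))
    m=(abs(P[...,1]-.134)<.04)&(abs(P[...,0]-.558)<.07)&(h>.055)&(h<.09)&(I>90);Q=P[m]
    if len(Q)>20: print(n,len(Q),'top h',np.median(h[m]).round(4),np.percentile(Q[:,:2],[1,99],axis=0).round(3).tolist(),'slope',np.polyfit(Q[:,0],Q[:,2],1)[0].round(3))
E
```

```text
t 8.68 pos [0.5594 0.1343 0.0932] q [  2.5  20.8  99.5  -0.2  53.8 -88.3] F [ 0.6 -0.2 -1.4] gap 0.65 g 64.2
d [ 0.002  -0.0008  0.033 ] w [-0.0002 -0.0012 -0.0011]
face y 0.1055 [0.503 0.603] top h [0.0725 0.0743]
side 426 top h 0.0703 [[0.5, 0.1], [0.601, 0.159]] slope 0.102
top 299 top h 0.0741 [[0.505, 0.105], [0.605, 0.132]] slope 0.115
```

View pics/s5.png

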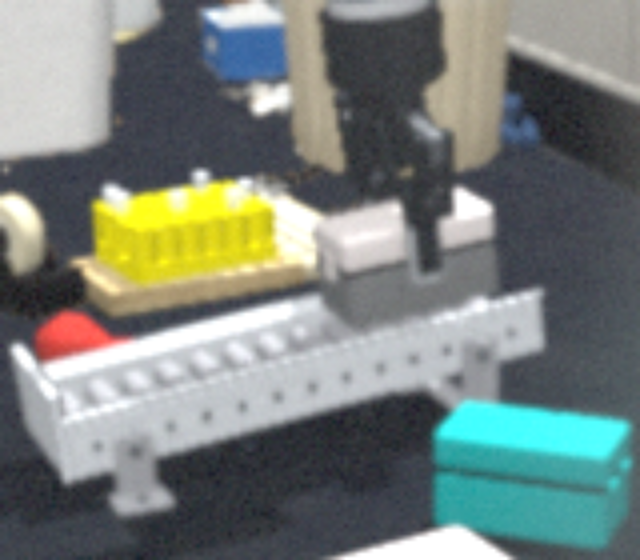

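The case is between the rails (its y face at 105.5 mm) and about 12 mm above the rollers. I'll lower it gently and watch the force.

Call:
arm_command(
  steps=[
    {"hand":0,"dx":0.0005,"dy":0,"dz":0.006,"wx":0,"wy":0,"wz":0},
    {"hand":0,"dx":0.001,"dy":0,"dz":0.012,"wx":0,"wy":0,"wz":0},
    {"hand":0,"dx":0.0015,"dy":0,"dz":0.018,"wx":0,"wy":0,"wz":0},
    {"hand":0,"dx":0.002,"dy":0,"dz":0.023,"wx":0,"wy":0,"wz":0},
    {"hand":0,"dx":0.002,"dy":0,"dz":0.023,"wx":0,"wy":0,"wz":0},
  ],
)

```text
t: 9.4
tool_pos: [0.5597, 0.1344, 0.0844]
eef_rot: [[-0.994, -0.017, 0.104], [-0.016, 1.0, 0.002], [-0.104, -0.0, -0.995]]
contact_force: [-0.0, 0.1, -1.7]
finger_gap: 0.645
grasp_force: 64.2
```

Call:
arm_command(
  steps=[
    {"hand":0,"dx":0,"dy":0,"dz":0.002,"wx":0,"wy":0,"wz":0},
    {"hand":0,"dx":0,"dy":0,"dz":0.004,"wx":0,"wy":0,"wz":0},
    {"hand":0,"dx":0,"dy":0,"dz":0.004,"wx":0,"wy":0,"wz":0},
    {"hand":0,"dx":0,"dy":0,"dz":0.004,"wx":0,"wy":0,"wz":0},
    {"hand":0,"dx":0,"dy":0,"dz":0.004,"wx":0,"wy":0,"wz":0},
  ],
)

```text
t: 10.02
tool_pos: [0.56, 0.1344, 0.0831]
eef_rot: [[-0.994, -0.016, 0.105], [-0.016, 1.0, 0.002], [-0.105, -0.0, -0.995]]
contact_force: [0.3, 0.6, -1.4]
finger_gap: 0.652
grasp_force: 64.2
```

Call:
arm_command(
  steps=[
    {"hand":0,"dx":0,"dy":0,"dz":0.002,"wx":0,"wy":0,"wz":0},
    {"hand":0,"dx":0,"dy":0,"dz":0.004,"wx":0,"wy":0,"wz":0},
    {"hand":0,"dx":0,"dy":0,"dz":0.004,"wx":0,"wy":0,"wz":0},
    {"hand":0,"dx":0,"dy":0,"dz":0.004,"wx":0,"wy":0,"wz":0},
    {"hand":0,"dx":0,"dy":0,"dz":0.004,"wx":0,"wy":0,"wz":0},
  ],
)

```text
t: 10.65
tool_pos: [0.5602, 0.1344, 0.0815]
eef_rot: [[-0.994, -0.016, 0.105], [-0.016, 1.0, 0.002], [-0.105, 0.0, -0.995]]
contact_force: [-0.1, 0.5, -2.2]
finger_gap: 0.646
grasp_force: 64.2
```

Call:
arm_command(
  steps=[
    {"hand":0,"dx":0,"dy":0,"dz":0.002,"wx":0,"wy":0,"wz":0},
    {"hand":0,"dx":0,"dy":0,"dz":0.004,"wx":0,"wy":0,"wz":0},
    {"hand":0,"dx":0,"dy":0,"dz":0.004,"wx":0,"wy":0,"wz":0},
    {"hand":0,"dx":0,"dy":0,"dz":0.004,"wx":0,"wy":0,"wz":0},
    {"hand":0,"dx":0,"dy":0,"dz":0.004,"wx":0,"wy":0,"wz":0},
  ],
)

```text
t: 11.28
tool_pos: [0.5603, 0.1344, 0.0799]
eef_rot: [[-0.994, -0.016, 0.104], [-0.016, 1.0, 0.002], [-0.104, 0.0, -0.995]]
contact_force: [0.9, 1.0, -1.8]
finger_gap: 0.648
grasp_force: 64.4
```

Call:
arm_command(
  steps=[
    {"hand":0,"dx":0,"dy":0,"dz":0.0015,"wx":0,"wy":0,"wz":0},
    {"hand":0,"dx":0,"dy":0,"dz":0.003,"wx":0,"wy":0,"wz":0},
    {"hand":0,"dx":0,"dy":0,"dz":0.003,"wx":0,"wy":0,"wz":0},
    {"hand":0,"dx":0,"dy":0,"dz":0.003,"wx":0,"wy":0,"wz":0},
    {"hand":0,"dx":0,"dy":0,"dz":0.003,"wx":0,"wy":0,"wz":0},
  ],
)

```text
t: 11.9
tool_pos: [0.5614, 0.1345, 0.0798]
eef_rot: [[-0.994, -0.016, 0.107], [-0.016, 1.0, 0.002], [-0.107, 0.0, -0.994]]
contact_force: [-0.8, -1.1, 4.5]
finger_gap: 0.649
grasp_force: 65.1
```

Call:
arm_command(
  steps=[
    {"hand":0,"dx":0,"dy":0,"dz":0.001,"wx":0,"wy":0,"wz":0},
    {"hand":0,"dx":0,"dy":0,"dz":0.002,"wx":0,"wy":0,"wz":0},
    {"hand":0,"dx":0,"dy":0,"dz":0.002,"wx":0,"wy":0,"wz":0},
    {"hand":0,"dx":0,"dy":0,"dz":0.002,"wx":0,"wy":0,"wz":0},
    {"hand":0,"dx":0,"dy":0,"dz":0.002,"wx":0,"wy":0,"wz":0},
  ],
)

```text
t: 12.52
tool_pos: [0.562, 0.1345, 0.0798]
eef_rot: [[-0.994, -0.017, 0.108], [-0.016, 1.0, 0.002], [-0.108, -0.0, -0.994]]
contact_force: [-2.1, -0.1, 10.0]
finger_gap: 0.651
grasp_force: 65.5
```

Contact is at 10 N, at the expected height. I'll ease off 0.8 mm, then open.

Call:
arm_command(
  steps=[
    {"hand":0,"dx":0,"dy":0,"dz":-0.002,"wx":0,"wy":0,"wz":0},
    {"hand":0,"dx":0,"dy":0,"dz":-0.0025,"wx":0,"wy":0,"wz":0},
    {"hand":0.8,"dx":0,"dy":0,"dz":-0.0025,"wx":0,"wy":0,"wz":0},
    {"hand":1,"dx":0,"dy":0,"dz":-0.0025,"wx":0,"wy":0,"wz":0},
    {"hand":1,"dx":0,"dy":0,"dz":-0.0025,"wx":0,"wy":0,"wz":0},
  ],
)

```text
t: 13.15
tool_pos: [0.5602, 0.1344, 0.0785]
eef_rot: [[-0.994, -0.016, 0.104], [-0.016, 1.0, 0.002], [-0.104, -0.0, -0.995]]
contact_force: [-0.3, -0.4, -0.4]
finger_gap: 1.0
grasp_force: 0.0
```

Call:
arm_command(
  steps=[
    {"hand":1,"dx":0,"dy":0,"dz":0,"wx":0,"wy":0,"wz":0},
    {"hand":1,"dx":0,"dy":0,"dz":-0.03,"wx":0,"wy":0,"wz":0},
    {"hand":1,"dx":0,"dy":0,"dz":-0.1,"wx":0,"wy":0,"wz":0},
    {"hand":1,"dx":0,"dy":0,"dz":-0.2,"wx":0,"wy":0,"wz":0},
    {"hand":1,"dx":0,"dy":0,"dz":-0.3,"wx":0,"wy":0,"wz":0},
  ],
)

```text
t: 13.78
tool_pos: [0.5477, 0.1342, 0.2002]
eef_rot: [[-0.994, -0.016, 0.105], [-0.016, 1.0, 0.002], [-0.105, 0.0, -0.994]]
contact_force: [1.0, -0.3, -0.2]
finger_gap: 0.997
grasp_force: 0.0
```

Call:
arm_command(
  steps=[
    {"hand":1,"dx":0,"dy":0,"dz":-0.05,"wx":0,"wy":0,"wz":0},
    {"hand":1,"dx":0,"dy":0,"dz":-0.05,"wx":0,"wy":0,"wz":0},
    {"hand":1,"dx":0,"dy":0,"dz":-0.05,"wx":0,"wy":0,"wz":0},
    {"hand":1,"dx":0,"dy":0,"dz":-0.05,"wx":0,"wy":0,"wz":0},
    {"hand":1,"dx":0,"dy":0,"dz":-0.05,"wx":0,"wy":0,"wz":0},
  ],
)

```text
t: 14.4
tool_pos: [0.5454, 0.1341, 0.217]
eef_rot: [[-0.995, -0.016, 0.103], [-0.016, 1.0, 0.002], [-0.103, -0.0, -0.995]]
contact_force: [0.2, -0.4, -1.1]
finger_gap: 1.002
grasp_force: 0.0
```

Call:
arm_command(
  steps=[
    {"hand":1,"dx":0,"dy":0,"dz":0,"wx":0,"wy":0,"wz":0},
    {"hand":1,"dx":0,"dy":0,"dz":0,"wx":0,"wy":0,"wz":0},
    {"hand":1,"dx":0,"dy":0,"dz":0,"wx":0,"wy":0,"wz":0},
    {"hand":1,"dx":0,"dy":0,"dz":0,"wx":0,"wy":0,"wz":0},
    {"hand":1,"dx":0,"dy":0,"dz":0,"wx":0,"wy":0,"wz":0},
  ],
)

```text
t: 15.02
tool_pos: [0.5458, 0.1342, 0.2182]
eef_rot: [[-0.994, -0.017, 0.105], [-0.016, 1.0, 0.002], [-0.105, 0.0, -0.995]]
contact_force: [0.0, -0.7, -0.5]
finger_gap: 1.003
grasp_force: 0.0
```

```bash
python3 - <<'E'
from h import *
im,P,c=cam('side'); cv2.imwrite('pics/s6.png',cv2.resize(cv2.convertScaleAbs(im[100:280,100:320],alpha=1.5,beta=20),None,fx=3,fy=3)[...,::-1])
for k in range(2):
    im,P,c=cam('side'); I=im.astype(int).mean(2); h=P[...,2]-(.0585+.102*(P[...,0]-.473))
    m=(abs(P[...,1]-.132)<.045)&(abs(P[...,0]-.473)<.17)&(h>.05)&(h<.07)&(I>90);Q=P[m]
    print(r.observe()['t'],len(Q),np.median(h[m]).round(4),np.percentile(Q[:,:2],[1,99],axis=0).round(4).tolist())
E
```

```text
15.125 522 0.0608 [[0.3157, 0.0979], [0.4159, 0.1532]]
15.175 514 0.0608 [[0.3154, 0.098], [0.4159, 0.1535]]
```

View pics/s6.png

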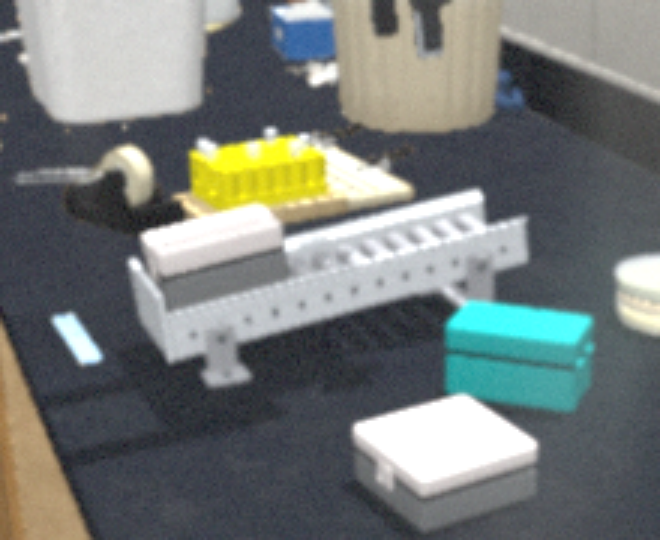

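The case rests upright against the stop, with its top at about (215,240). Its top centre is at x≈0.366 m against 0.369 expected, it isn't moving, and the gripper is clear. Handing in.

```bash
python3 -c "
from workcell import r
print(r.hand_in())"
```

```text
the job is handed in; nothing more can be done
None
```

The tip case was set down on the high half of the lane, released, and rolled down to rest upright against the stop; neither the square case nor the turquoise look-alike was touched, and the job was handed in at about 15 s (no verdict was returned).

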